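# Make up two bench repair kits

### The job

Make up the two repair kits from the parts on the bench. Tray with two compartments: a carton of fuses in the compartment next to the tray's pull tab, the solder reel in the other. Tray with three compartments: a carton of fuses in the compartment next to the pull tab, the loupe in the middle, the green terminal strip in the far one; every part lies on its compartment's floor the same way up as it stood on the bench, and the tin of brass wool and the flux dispenser stay where they are.

Things in the scene. Friction and masses are not known exactly. Their poses are not given: they have to be found in the camera images.
- tray_two: Grey open tray fixed to the bench, 158 mm long (own y), 86 mm wide (x), rim top 12 mm above the bench, floor 3 mm thick. Origin: centre of the box's underside, tab not counted. Flat pull tab with a dark hole, 16 mm out from the +y end. Compartments: by the tab 70 mm long, centre y +41 mm; other 80 mm long, centre y -36 mm; all 80 mm inside along x.
- tray_three: Grey open tray fixed to the bench, 220 mm long (own y), 86 mm wide (x), rim top 12 mm above the bench, floor 3 mm thick. Origin: centre of the box's underside, tab not counted. Flat pull tab with a dark hole, 16 mm out from the +y end. Compartments 70 mm long, centres y +72 mm (by the tab), 0 (middle), -72 mm (far); all 80 mm inside along x.
- small_reel: Reel of solder wire standing on its flange, pale flanges, bright wire: 57 mm across, 45 mm high, 0.35 kg. Origin: centre of the underside, z up; grasp round the flanges.
- eye_loupe: Black watchmaker's loupe, a round tapered cup standing on its wide rim: 35 mm across, 32 mm high; grasp round the body, best in the lower half. Origin: centre of the underside, z up.
- terminal_strip: Green strip of screw terminals lying flat: 12 mm wide (x), 40 mm long (y), 11 mm high. Origin: centre of the underside, z up.
- carton_1: Small white carton of fuses lying flat: 30 mm wide (x), 55 mm long (y), 22 mm high. Origin: centre of the underside, z up. One of two alike; either may go in either tray.
- carton_2: The other small white carton of fuses, the same in every way: 30 mm wide (x), 55 mm long (y), 22 mm high. Origin: centre of the underside, z up.
- wool_tin: Bystander: round open tin of brass wool, 67 mm across, 35 mm high, origin at the centre of its underside. Leave alone. Near above it a black clamp (x from 0.59, y about 0.1, from 0.45 m up) hangs from the wall shelf (front edge x = 0.60, 0.56 m up): carry things low and keep wrist and forearm clear of both.
- flux_dispenser: Bystander: white flux dispenser with a red foot, a tapered block 50 x 58 mm, 54 mm high, under the wall shelf, origin at the centre of its underside. Leave alone. (Also fixed on the bench: a desoldering gun on its stand to the right of the work, x from 0.40, y below -0.11, up to 0.21 m high.)

How it is judged:
By the outcome, as a careful person would: the job done as asked, in the order asked, and still so for the second after the job is handed in, with the robot touching nothing.
It also fails if it takes over 112 s, if anything falls off the work surface, if the arm or the gripper's body presses on something with over 40 N, if the wrist force passes 120 N, or if a joint passes its speed limit or range.

### The arm

A 6-joint arm with a two-finger parallel gripper is mounted at the origin on a cart in front of the work surface, level with it; the furniture and walls round the work are solid. World frame = base frame: x ahead of the robot, y to its left, z up, the work surface at z = 0. Lengths are in m, angles in rad, forces in N, time in s.
With the tool pointing down it reaches from about 0.225 to 0.725 m from the base axis. Payload 3.1 kg.
Tool frame: the origin (TCP) lies between the finger pads; the fingertips stand 8 mm ahead of it and the grasp point (between the pads) lies 11 mm behind it; z points along the fingers, y is the line along which they close (so a half turn about z gives the same grasp; the last joint's range is limited). The gripper opens to 85 mm and grips with 20 to 120 N. Pads are 22 mm wide; open, the fingers measure 114 mm over their backs; the gripper's body (76 mm by 85 mm) begins 54 mm behind the grasp point. The pads swing forward as they close: fully open they stand 13 mm farther back than shut.
Start: joints at [-1.337, 0.048, 0.099, 1.622, 0, 1.443], TCP at [0.186, -0.491, 0.239] pointing down, gripper open.
Joint ranges: [-2.91, 2.91], [-0.99, 1.94], [-1.21, 1.42], [-2.12, 2.29], [-1.49, 1.47], [-3.14, 3.14]. Speed limits (rad/s): [2.79, 2.79, 3.14, 3.14, 3.14, 3.14].

### API

Orientations are given as a rotation vector (axis times angle).
In Python, from rig import env gives the robot as it stands. The module is installed in compiled form; this text tells all that it offers.
- The arm moves only by the shell command python3 -m creep 'ROWS' [OPENING] [FORCE]. ROWS is JSON, a list that holds one entry, the list of rows, each a list of 6 numbers: the shift along the tool's x, y, z in mm, then the turn, a rotation vector about the tool's x, y, z in rad. A call has 1 to 5 rows; each row shifts and turns the commanded pose from where the row before left it, along the tool's axes as they then stand; what a row does not reach is not made up. A row lasts 1/10 s, in which the tool goes at most 50 mm and 8.59 degrees, less where a joint would pass 70% of its speed; a pose out of reach is approached as far as the arm can. A call is refused whole if a number of a shift passes 50 or a number of a turn 0.15, either way. A call with a gripper value outside its range is refused whole. OPENING is the finger opening in mm, from 0 to 85.4, set as the call begins (- or left out, the last holds). The fingers move at their own pace and stop on an object; FORCE is the grip in N (left out, the last holds). Time passes only in rows, so rows that do not move let the fingers close. It gives the time, the measured TCP pose, the force, the opening and the grip force at its end, in the units of the state.
- env.read_state(): the state, without advancing time (a new reading comes with each control period).
- env.capture(name): name is "scene" or "side" or "wrist"; returns a dict with "pixels" (384x512x3 uint8, red, green, blue), "z_map" (384x512 float32, m along the optical axis (not along the pixel's ray), 0 where there is no reading), "fx", "fy", "cx", "cy" (pixels), "cam_to_world" (4x4, takes a point from camera to world coordinates). Camera axes: x right, y down, z forward; pixel columns grow to the right and rows downward; lengths in m; the calibration is good to about 2 mm. A picture is of the moment at which its call begins.
- env.job_done(): hands the job in; it is judged then, once.
The state is a dict: "time": time; "joints": joint angles; "qvel": joint speeds; "joint_efforts": joint torques, N m; "tool_pos": TCP position; "eef_rot": TCP orientation; "ft_force": force on the tool from outside, world axes, zero at the start; "moment": the same for the moment, N m; "finger_gap": finger opening in m; "gripper_force": force on a finger pad.
Only numpy, scipy, OpenCV 4.12 (cv2) and the standard library are available. Lean on these libraries where they do the work, as an engineer would, in place of code of your own. Each camera call takes 0.05 s, during which the arm holds its last target. There are 200 camera calls.

## Working session

There is one attempt and no reset: what is moved stays moved. The work goes in short steps, Python scripts to look and compute and a shell command to move; the robot and the scene stay as the last step left them, time stands still between calls to the robot, and variables do not carry over. Pictures are saved under pics/ and viewed, at most 14 in all, crops included, and the job is handed in when it is done.

```bash
mkdir -p pics; cat > h.py <<'E'
import numpy as np,cv2
from rig import env
def cap(n,f):
    c=env.capture(n); np.savez(''+f+'.npz',**c); cv2.imwrite(f'pics/{f}.png',c['pixels'][:,:,::-1]); return c
def ld(f): return dict(np.load(''+f+'.npz'))
def pt(c,u,v,z=None):
    M=c['cam_to_world']; d=np.array([(u-c['cx'])/c['fx'],(v-c['cy'])/c['fy'],1.])
    if z is None: s=c['z_map'][int(round(v)),int(round(u))]
    else: s=(z-M[2,3])/(M[:3,:3]@d)[2]
    return M[:3,:3]@(d*s)+M[:3,3]
E
python3 - <<'E'
from h import *
s=env.read_state();print(s)
for n in('scene','side'):
    c=cap(n,n+'0');print(n,c['fx'],c['cx'],c['cy'],c['cam_to_world'].round(3).tolist())
E
```

```text
{'time': 0.0, 'joints': array([-1.33677533e+00,  4.87214162e-02,  9.75505620e-02,  1.62197846e+00,
        3.83374819e-05,  1.44295745e+00]), 'qvel': array([ 0.00110562,  0.0012422 , -0.00064414, -0.00141434,  0.00033588,
       -0.00046482]), 'joint_efforts': array([ 3.28794640e-04, -3.38785994e+01,  3.20013785e+01,  2.04664090e-02,
       -7.26691087e-05,  1.34637794e-06]), 'tool_pos': array([ 0.18569783, -0.49042171,  0.23810868]), 'eef_rot': array([-3.08799844e+00, -5.64888783e-01,  1.35898490e-04]), 'ft_force': array([-0.11585232,  0.27789828,  0.04155781]), 'moment': array([ 0.0164205 ,  0.02749966, -0.00018987]), 'gripper_force': 0.0, 'finger_gap': 0.08530868317776148}
scene 364.465383991838 259.62568756732736 192.9902292383481 [[-0.717, -0.462, 0.522, 0.059], [-0.697, 0.451, -0.558, 0.602], [0.022, -0.764, -0.645, 0.641], [0.0, 0.0, 0.0, 1.0]]
side 447.24480026387926 255.14157578184088 187.81747927329883 [[1.0, 0.005, 0.012, 0.543], [-0.006, -0.678, 0.735, -0.898], [0.012, -0.735, -0.678, 0.935], [0.0, 0.0, 0.0, 1.0]]
```

View pics/scene0.png

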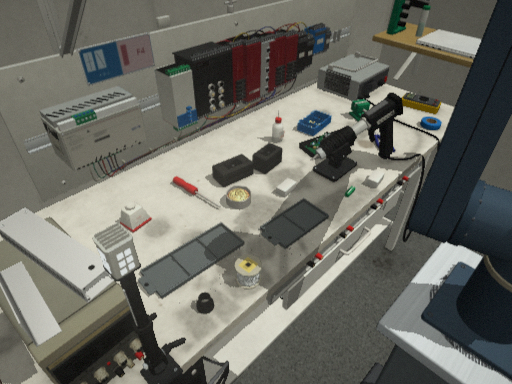

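View pics/side0.png

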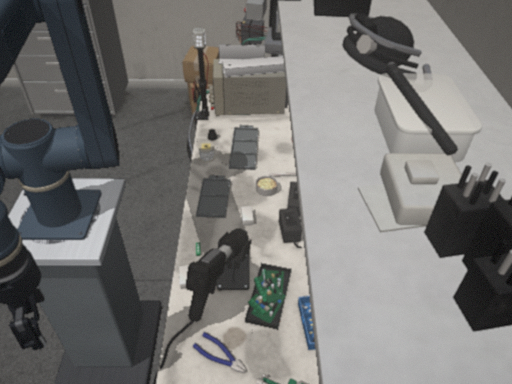

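The scene picture shows the three-compartment tray at (195,258), the two-compartment tray at (295,222), loupe (206,302), reel (247,272), tin (238,197), cartons (285,187) and (375,178), and strip (350,190). The side view shows the same layout, with the gun near (220,270). I'll enlarge the work area.

```bash
python3 - <<'E'
from h import *
c=ld('scene0');im=c['pixels'][:,:,::-1]
a=cv2.resize(im[190:320,130:330],None,fx=4,fy=4,interpolation=cv2.INTER_CUBIC);cv2.imwrite('pics/a.png',a)
b=cv2.resize(im[160:240,240:400],None,fx=5,fy=5,interpolation=cv2.INTER_CUBIC);cv2.imwrite('pics/b.png',b)
for n,u,v in [('loupe top',206,296),('reel top',247,264),('c1',286,186),('c2',375,176),('strip',350,190),('tin',238,197),('flux',135,215)]: print(n,pt(c,u,v).round(3))
E
```

```text
loupe top [0.421 0.363 0.011]
reel top [0.402 0.267 0.045]
c1 [ 0.53  -0.005  0.022]
c2 [ 0.383 -0.217  0.024]
strip [ 0.405 -0.128  0.011]
tin [0.584 0.122 0.026]
flux [0.699 0.349 0.036]
```

View pics/a.png

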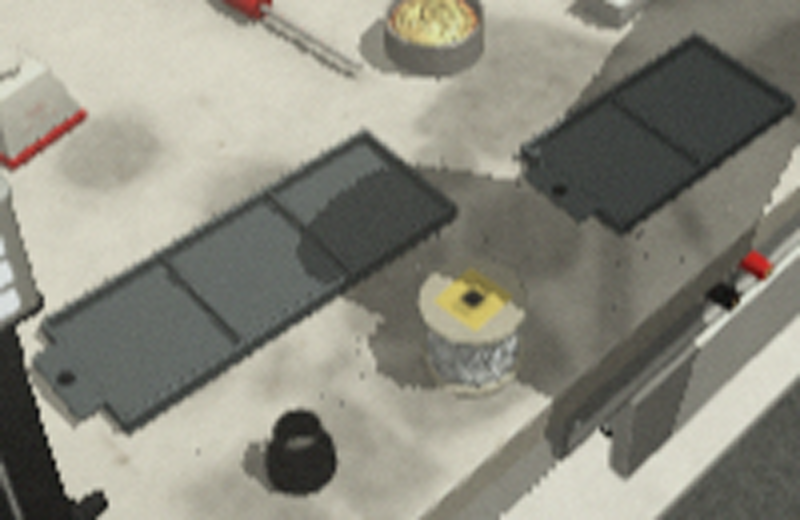

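View pics/b.png

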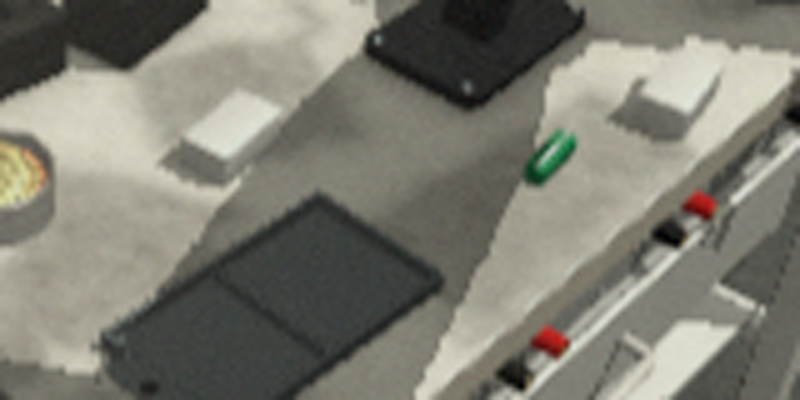

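The crops show both trays' tabs at their left (+y world) ends. Tray corners are clear at crop a (365,132), (457,210), (130,430), (45,330) and (697,37), (793,102), (625,232), (522,152). The strip and second carton lie near the gun's base. I'll fit poses from corners and depth.

```bash
cat > m.py <<'E'
from h import *
def cloud(c):
    v,u=np.mgrid[0:384,0:512];z=c['z_map'];P=np.stack([(u-c['cx'])/c['fx']*z,(v-c['cy'])/c['fy']*z,z],-1)
    W=P@c['cam_to_world'][:3,:3].T+c['cam_to_world'][:3,3];W[z<=0]=np.nan;return W
def near(W,x,y,r,z0,z1):
    m=(np.hypot(W[...,0]-x,W[...,1]-y)<r)&(W[...,2]>z0)&(W[...,2]<z1);return W[m]
def rect(p):
    r=cv2.minAreaRect((p[:,:2]*1000).astype(np.float32));return np.round(r[0],1),np.round(r[1],1),round(r[2],1),len(p),p[:,2].mean().round(4)
E
python3 - <<'E'
from m import *
c=ld('scene0');s=ld('side0')
for n,q in [('three',[(365,132),(457,210),(130,430),(45,330)]),('two',[(697,37),(793,102),(625,232),(522,152)])]:
    P=np.array([pt(c,130+(x+.5)/4-.5,190+(y+.5)/4-.5,.012) for x,y in q])
    print(n,P[:,:2].round(4).tolist(),P.mean(0).round(4),[np.linalg.norm(P[i]-P[i-1]).round(4) for i in range(4)])
    e=(P[3]+P[2]-P[0]-P[1]);print('own y yaw',np.degrees(np.arctan2(e[1],e[0])))
print('reel',pt(c,130+471/4-.4,190+305/4-.4,.045))
for nm,C in(('scene',c),('side',s)):
    W=cloud(C);print(nm)
    for n,x,y,r,z0,z1 in [('c1',.53,-.005,.045,.018,.026),('c2',.383,-.217,.045,.018,.028),('strip',.405,-.128,.035,.006,.016),('reeltop',.402,.267,.05,.04,.05),('loupe',.42,.36,.045,.006,.04),('loupe top',.42,.36,.045,.027,.04),('tin',.584,.122,.05,.03,.04)]:
        p=near(W,x,y,r,z0,z1)
        if len(p)>4: print(n,rect(p))
    g=W[(W[...,2]>.03)&(W[...,0]>.36)&(W[...,0]<.6)&(W[...,1]<-.05)&(W[...,1]>-.35)]
    for a in np.arange(-.35,-.05,.03):
        k=g[(g[:,1]>=a)&(g[:,1]<a+.03)]
        for lo,hi in((.03,.1),(.1,.16),(.16,.25)):
            kk=k[(k[:,2]>lo)&(k[:,2]<hi)]
            if len(kk): print(' gun y%.2f z%.2f-%.2f'%(a,lo,hi),kk[:,0].min().round(3),kk[:,0].max().round(3))
E
```

```text
three [[0.5561, 0.2055], [0.4711, 0.2098], [0.4801, 0.4264], [0.5629, 0.4228]] [0.5176 0.3161 0.012 ] [np.float64(0.2174), np.float64(0.0851), np.float64(0.2168), np.float64(0.0829)]
own y yaw 87.91143934063854
two [[0.4697, -0.0083], [0.3881, -0.0029], [0.3918, 0.1535], [0.4772, 0.1497]] [0.4317 0.073  0.012 ] [np.float64(0.1581), np.float64(0.0817), np.float64(0.1564), np.float64(0.0854)]
own y yaw 87.94897259601774
reel [0.39771127 0.27034305 0.045     ]
scene
c1 (array([536.2, -12.2]), array([30. , 58.3]), 5.6, 163, np.float64(0.0221))
c2 (array([ 384.9, -224.9]), array([30.6, 59.8]), 8.5, 146, np.float64(0.0223))
strip (array([ 405.8, -129.2]), array([10.9, 41.8]), 4.7, 49, np.float64(0.0109))
reeltop (array([400.2, 266.9]), array([55.3, 54.9]), 17.7, 468, np.float64(0.0456))
loupe (array([410.8, 375.4]), array([32.2, 32.7]), 3.5, 246, np.float64(0.0192))
loupe top (array([411.1, 374.6]), array([22.4, 23.7]), 30.4, 51, np.float64(0.0301))
tin (array([594.2, 112.1]), array([62.3, 61.3]), 45.3, 78, np.float64(0.0316))
 gun y-0.35 z0.03-0.10 0.405 0.588
 gun y-0.35 z0.10-0.16 0.416
[... 1131 characters left out ...]
.9, 64.2]), 62.3, 60, np.float64(0.0318))
 gun y-0.35 z0.03-0.10 0.404 0.598
 gun y-0.35 z0.10-0.16 0.421 0.474
 gun y-0.35 z0.16-0.25 0.413 0.473
 gun y-0.32 z0.03-0.10 0.454 0.599
 gun y-0.32 z0.10-0.16 0.472 0.488
 gun y-0.32 z0.16-0.25 0.432 0.484
 gun y-0.29 z0.03-0.10 0.559 0.6
 gun y-0.29 z0.10-0.16 0.484 0.493
 gun y-0.29 z0.16-0.25 0.446 0.489
 gun y-0.26 z0.03-0.10 0.493 0.599
 gun y-0.26 z0.10-0.16 0.462 0.51
 gun y-0.26 z0.16-0.25 0.46 0.46
 gun y-0.23 z0.03-0.10 0.487 0.535
 gun y-0.23 z0.10-0.16 0.469 0.533
 gun y-0.20 z0.03-0.10 0.464 0.547
 gun y-0.20 z0.10-0.16 0.467 0.537
 gun y-0.17 z0.03-0.10 0.48 0.547
 gun y-0.17 z0.10-0.16 0.476 0.532
 gun y-0.14 z0.03-0.10 0.509 0.537
```

```bash
cat > d.py <<'E'
# usage: d.py x y z yaw(deg, tool y line; '-' keep) ; prints turn, then shift (mm) in tool axes AFTER turn
import sys;from h import *
from scipy.spatial.transform import Rotation as Ro
s=env.read_state();R=Ro.from_rotvec(s['eef_rot']);p=s['tool_pos']
a=sys.argv[1:]
y0=np.degrees(np.arctan2(*R.as_matrix()[[1,0],[1,1]]))
print('t',round(s['time'],2),'p',p.round(4),'yaw',y0.round(1),'gap',round(s['finger_gap']*1e3,1),'F',s['ft_force'].round(1),'grip',round(float(s['gripper_force']),1))
for i in range(0,len(a),4):
    x,y,z=map(float,a[i:i+3]);w=y0 if a[i+3]=='-' else float(a[i+3])
    t=np.radians(w-90+90);T=Ro.from_matrix(np.array([[-np.sin(t),np.cos(t),0],[np.cos(t),np.sin(t),0],[0,0,-1]]).T)
    print('turn',(R.inv()*T).as_rotvec().round(3),'shift',(T.inv().apply(np.array([x,y,z])-p)*1e3).round(1)); p=np.array([x,y,z]);R=T;y0=w
E
python3 -m creep '[[[0,0,0,0,0,-0.145],[0,0,0,0,0,-0.145],[0,0,0,0,0,-0.145],[0,0,0,0,0,-0.145],[0,0,0,0,0,-0.145]]]' 50 
python3 -m creep '[[[0,0,0,0,0,-0.145],[0,0,0,0,0,-0.145],[0,0,0,0,0,-0.145],[0,0,0,0,0,-0.145],[0,0,0,0,0,0]]]'
python3 d.py .27 -.12 .2 6 .45 -.012 .15 6 .536 -.012 .09 6 .536 -.012 .010 6
```

```text
time: 0.6
tool_pos: [0.1857, -0.4907, 0.2386]
eef_rot: [-2.683, -1.632, -0.001]
ft_force: [-0.1, -0.1, -0.0]
finger_gap: 0.0498
gripper_force: 0.0
time: 1.1
tool_pos: [0.1857, -0.4907, 0.2386]
eef_rot: [-2.112, -2.324, -0.001]
ft_force: [-0.3, -0.9, 0.6]
finger_gap: 0.0502
gripper_force: 0.0
t 1.1 p [ 0.1857 -0.4907  0.2386] yaw 5.5 gap 50.2 F [-0.3 -0.9  0.6] grip 0.0
turn [-0.    -0.001 -0.009] shift [359.8 122.5  38.6]
turn [0. 0. 0.] shift [ 88.6 190.3  50. ]
turn [0. 0. 0.] shift [-9.  85.5 60. ]
turn [0. 0. 0.] shift [ 0.  0. 80.]
```

```bash

python3 -m creep '[[[40,13.5,4,0,0,-0.009],[40,13.5,4,0,0,0],[40,13.5,4,0,0,0],[40,13.5,4,0,0,0],[40,13.5,4,0,0,0]]]' >/dev/null
python3 -m creep '[[[40,13.5,4,0,0,0],[40,13.5,4,0,0,0],[40,13.5,4,0,0,0],[40,13.5,4,0,0,0],[18,38,10,0,0,0]]]' >/dev/null
python3 -m creep '[[[18,38,10,0,0,0],[18,38,10,0,0,0],[18,38,10,0,0,0],[16,38,10,0,0,0],[0,0,0,0,0,0]]]' | head -2
python3 d.py .536 -.012 .07 6 .536 -.012 .010 6
```

```text
time: 2.6
tool_pos: [0.4506, -0.0105, 0.15]
t 2.6 p [ 0.4506 -0.0105  0.15  ] yaw 6.1 gap 49.7 F [-0.9  0.4 -1.4] grip 0.0
turn [-0.004 -0.002  0.001] shift [-10.4  84.8  80. ]
turn [0. 0. 0.] shift [ 0.  0. 60.]
```

```bash

python3 -m creep '[[[-5,42,30,-0.004,-0.002,0],[-5,42,30,0,0,0],[0,0,0,0,0,0]]]' | head -2
python3 - <<'E'
from m import *
c=cap('wrist','w1');W=cloud(c);p=near(W,.536,-.012,.045,.017,.027);print(rect(p)) 
E
python3 d.py .536 -.012 .03 6 .536 -.012 .010 6
```

```text
time: 2.9
tool_pos: [0.5294, -0.0142, 0.0872]
(array([534.3, -12.1]), array([30.2, 54.9]), 5.8, 2536, np.float64(0.0224))
t 2.95 p [ 0.5283 -0.0142  0.0903] yaw 5.9 gap 50.2 F [-1.1  0.5  0.2] grip 0.0
turn [-0.007 -0.    -0.002] shift [ 1.3  7.9 60.3]
turn [0. 0. 0.] shift [ 0.  0. 20.]
```

View pics/w1.png

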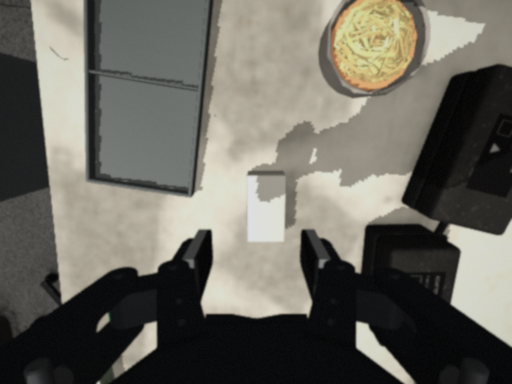

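The wrist view shows carton 1 at about (266,207), between the open fingers' lines, with clear space round it; its size measures right. The pick goes down now.

```bash

python3 -m creep '[[[1,3,20,-0.006,0,0],[1,3,20,0,0,0],[0,0,10,0,0,0],[0,0,0,0,0,0]]]' | head -2
python3 d.py .5343 -.0121 .010 6
```

```text
time: 3.35
tool_pos: [0.535, -0.0117, 0.0455]
t 3.35 p [ 0.535  -0.0117  0.0455] yaw 5.9 gap 50.1 F [ 0.1  0.2 -1. ] grip 0.0
turn [ 0.008  0.002 -0.001] shift [-0.4 -0.7 35.5]
```

```bash

python3 -m creep '[[[0,-0.5,15,0.004,0,0],[0,0,15,0,0,0],[0,0,0,0,0,0],[0,0,0,0,0,0]]]' | head -2
python3 d.py .5343 -.0121 .010 6
```

```text
time: 3.75
tool_pos: [0.5364, -0.0117, 0.016]
t 3.75 p [ 0.5364 -0.0117  0.016 ] yaw 6.0 gap 50.1 F [ 0.3 -0.1  0.5] grip 0.0
turn [ 0.006  0.002 -0.   ] shift [-0.2 -2.1  6. ]
```

```bash

python3 -m creep '[[[0,-1.5,5.5,0,0,0],[0,0,0,0,0,0],[0,0,0,0,0,0]]]' | head -2
python3 -m creep '[[[0,0,0,0,0,0],[0,0,0,0,0,0],[0,0,0,0,0,0],[0,0,0,0,0,0],[0,0,0,0,0,0]]]' 10 40
python3 d.py .5343 -.0121 .060 6
```

```text
time: 4.05
tool_pos: [0.5353, -0.0118, 0.0105]
time: 4.55
tool_pos: [0.5357, -0.0118, 0.0107]
eef_rot: [2.097, 2.33, 0.006]
ft_force: [0.0, -0.7, 2.4]
finger_gap: 0.029
gripper_force: 39.9
t 4.55 p [ 0.5357 -0.0118  0.0107] yaw 6.0 gap 29.0 F [ 0.  -0.7  2.4] grip 39.9
turn [0.007 0.002 0.   ] shift [ -0.1  -1.4 -49.3]
```

```bash

python3 -m creep '[[[0,0,-20,0,0,0],[0,0,-30,0,0,0],[0,0,0,0,0,0.07],[0,0,0,0,0,0.07],[0,0,0,0,0,0]]]' | sed -n 1,2p
python3 d.py .433 .114 .06 -2
```

```text
time: 5.05
tool_pos: [0.5344, -0.0116, 0.0598]
t 5.05 p [ 0.5344 -0.0116  0.0598] yaw -2.0 gap 29.6 F [ 0.1  0.2 -0.4] grip 39.7
turn [0.005 0.001 0.   ] shift [ 122.  -105.8   -0.2]
```

```bash

python3 -m creep '[[[30,-26,0,0,0,0],[30,-26,0,0,0,0],[30,-26,0,0,0,0],[30,-26,0,0,0,0],[0,0,0,0,0,0]]]' | sed -n 1,2p
python3 - <<'E'
from m import *
c=cap('wrist','w2')
E
python3 d.py .433 .114 .02 -2
```

```text
time: 5.55
tool_pos: [0.4308, 0.1146, 0.058]
t 5.6 p [0.4329 0.1132 0.0584] yaw -1.7 gap 28.8 F [-0.  -0.6  0.1] grip 39.8
turn [0.004 0.001 0.005] shift [ 0.8  0.  38.4]
```

View pics/w2.png

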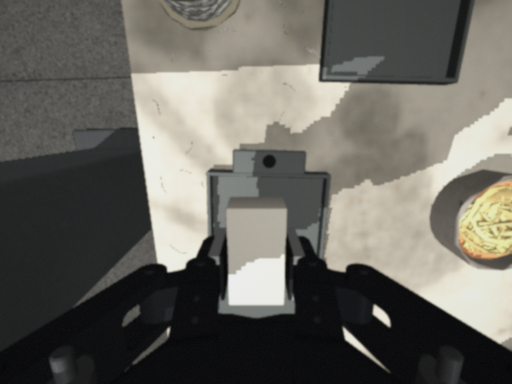

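The held carton hangs centred over the tab compartment of the two-compartment tray (rim corners at (209,172) and (329,173), tab hole at (269,161)). I'll verify the rim's position before lowering.

```bash
python3 - <<'E'
from m import *
c=ld('w2')
print(pt(c,209,172,.012),pt(c,329,173,.012), 'expect', .4317+.0349*79e-3,.073+.079)
print('three end',pt(c,321,80,.012),pt(c,457,83,.012),'expect y',.316-.110)
p=near(cloud(c),.433,.114,.04,.045,.08);print(rect(p),p[:,2].min(),p[:,2].max())
E
python3 -m creep '[[[1,0,20,0,0,0],[0,0,16,0,0,0],[0,0,0,0,0,0],[0,0,0,0,0,0]]]' | sed -n 1,2p
python3 d.py .433 .1135 .0135 -2
```

```text
[0.39800891 0.14984048 0.012     ] [0.4802919  0.14688899 0.012     ] expect 0.4344571 0.152
three end [0.47263746 0.20628294 0.012     ] [0.55838178 0.20219451 0.012     ] expect y 0.20600000000000002
(array([429. , 113.7]), array([56.4, 56.6]), 88.7, 7339, np.float64(0.0689)) 0.047718477105892165 0.07999949263130077
time: 6.0
tool_pos: [0.4353, 0.1122, 0.0231]
t 6.0 p [0.4353 0.1122 0.0231] yaw -2.0 gap 29.2 F [ 0.7 -0.2 -0.3] grip 39.8
turn [ 0.005  0.002 -0.001] shift [ 1.3 -2.4  9.6]
```

```bash

python3 -m creep '[[[0,0,6,0,0,0],[0,0,3,0,0,0],[0,0,0,0,0,0],[0,0,0,0,0,0]]]' | sed -n 1,5p
python3 d.py .435 .112 .0135 -2
```

```text
time: 6.4
tool_pos: [0.4356, 0.1128, 0.0146]
eef_rot: [2.256, 2.178, 0.006]
ft_force: [0.7, -0.1, 0.0]
finger_gap: 0.0297
t 6.4 p [0.4356 0.1128 0.0146] yaw -2.0 gap 29.7 F [ 0.7 -0.1  0. ] grip 39.8
turn [ 0.006  0.001 -0.   ] shift [-0.8 -0.5  1.1]
```

Down 1 mm more, release, rise, and head over to the reel.

```bash

python3 -m creep '[[[0,0,1,0,0,0],[0,0,0,0,0,0],[0,0,0,0,0,0]]]' | sed -n 2,4p
python3 -m creep '[[[0,0,0,0,0,0],[0,0,0,0,0,0],[0,0,0,0,0,0]]]' 42
python3 -m creep '[[[0,0,-20,0,0,0],[0,0,-30,0,0,0],[0,0,-40,0,0,0],[0,0,0,0,0,0]]]' 85| sed -n 2,4p
python3 d.py .4005 .2 .11 -2 .4005 .267 .11 -2 .4005 .267 .020 -2
```

```text
tool_pos: [0.4358, 0.1129, 0.0137]
eef_rot: [2.256, 2.178, 0.007]
ft_force: [0.4, 0.2, -0.1]
time: 7.0
tool_pos: [0.4354, 0.1128, 0.0134]
eef_rot: [2.256, 2.179, 0.005]
ft_force: [0.3, 0.4, 0.1]
finger_gap: 0.0419
gripper_force: 0.0
tool_pos: [0.4391, 0.1134, 0.1095]
eef_rot: [2.251, 2.174, 0.019]
ft_force: [0.7, 0.4, 0.2]
t 7.4 p [0.4391 0.1134 0.1095] yaw -2.0 gap 84.9 F [0.7 0.4 0.2] grip 0.0
turn [ 0.017 -0.    -0.   ] shift [ 85.2 -41.6  -0.5]
turn [0. 0. 0.] shift [67.  -2.3  0. ]
turn [0. 0. 0.] shift [ 0.  0. 90.]
```

```bash

python3 -m creep '[[[38,-10,0,0,0,0],[38,-10,0,0,0,0],[38,-10,0,0,0,0],[30,-9,0,0,0,0],[0,0,0,0,0,0]]]' | sed -n 2,2p
python3 - <<'E'
from m import *
c=cap('wrist','w3');W=cloud(c);print(rect(near(W,.4005,.267,.05,.04,.05)), rect(near(W,.412,.3735,.045,.01,.04)), rect(near(W,.436,.112,.04,.02,.035)))
E
python3 d.py .4005 .267 .06 -2 .4005 .267 .020 -2
```

```text
tool_pos: [0.3996, 0.2611, 0.1025]
(array([398.4, 267. ]), array([55.2, 54.7]), 35.7, 4082, np.float64(0.0457)) (array([409.1, 372.9]), array([29.5, 32.8]), 79.3, 969, np.float64(0.0225)) (array([0., 0.]), array([0., 0.]), 0.0, 0, np.float64(nan))
t 7.95 p [0.4001 0.2594 0.1024] yaw -1.8 gap 85.2 F [ 0.5 -0.3  0.7] grip 0.0
turn [0.006 0.002 0.003] shift [ 7.6  0.1 42.4]
turn [0. 0. 0.] shift [ 0.  0. 40.]m.py:8: RuntimeWarning: Mean of empty slice.
  r=cv2.minAreaRect((p[:,:2]*1000).astype(np.float32));return np.round(r[0],1),np.round(r[1],1),round(r[2],1),len(p),p[:,2].mean().round(4)
  ret = ret.dtype.type(ret / rcount)
```

View pics/w3.png

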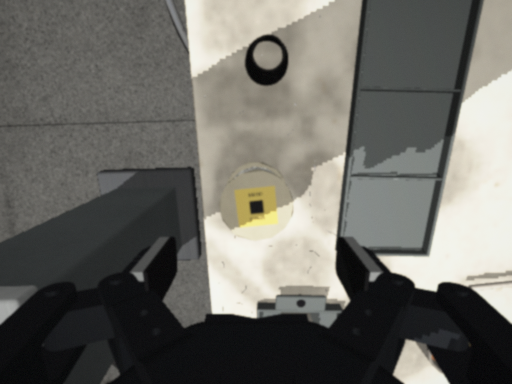

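The wrist view shows the reel's flange at (256,203), between the fingers, with the loupe at (267,60) and tray three to the right clear of the fingers.

```bash

python3 -m creep '[[[7.5,-1,20,0,0,0],[0,0,20,0,0,0],[0,0,20,0,0,0],[0,0,0,0,0,0],[0,0,0,0,0,0]]]' | sed -n 2,2p
python3 d.py .399 .267 .020 -2
```

```text
tool_pos: [0.4004, 0.2646, 0.0426]
t 8.45 p [0.4004 0.2646 0.0426] yaw -2.1 gap 85.2 F [ 1.  -0.6 -0.1] grip 0.0
turn [ 0.005  0.002 -0.001] shift [ 2.3 -1.4 22.6]
```

```bash

python3 -m creep '[[[2.5,-1,11,0,0,0],[0,0,11,0,0,0],[0,0,0,0,0,0],[0,0,0,0,0,0]]]' | sed -n 2,4p
python3 -m creep '[[[0,0,0,0,0,0],[0,0,0,0,0,0],[0,0,0,0,0,0],[0,0,0,0,0,0],[0,0,0,0,0,0]]]' 40 60
python3 d.py .399 .267 .020 -2
```

```text
tool_pos: [0.3994, 0.268, 0.0205]
eef_rot: [2.256, 2.179, 0.004]
ft_force: [0.2, -0.7, 0.1]
time: 9.35
tool_pos: [0.4006, 0.2686, 0.0219]
eef_rot: [2.256, 2.178, 0.009]
ft_force: [0.9, 0.2, 3.9]
finger_gap: 0.0545
gripper_force: 64.1
t 9.35 p [0.4006 0.2686 0.0219] yaw -2.0 gap 54.5 F [0.9 0.2 3.9] grip 64.1
turn [ 0.008  0.    -0.   ] shift [-1.6 -1.6  1.9]
```

```bash

python3 -m creep '[[[0,0,-15,0,0,0],[0,0,-25,0,0,0],[0,0,-25,0,0,0],[0,0,0,0,0,0]]]' | sed -n 2,6p
python3 d.py .433 .035 .085 -2
```

```text
tool_pos: [0.4012, 0.2692, 0.0885]
eef_rot: [2.255, 2.178, 0.013]
ft_force: [0.6, 0.5, -2.1]
finger_gap: 0.0548
gripper_force: 64.4
t 9.75 p [0.4012 0.2692 0.0885] yaw -2.0 gap 54.8 F [ 0.6  0.5 -2.1] grip 64.4
turn [ 0.011 -0.001 -0.   ] shift [-232.9   40.     3.5]
```

```bash

python3 -m creep '[[[-25,5,0,0,0,0],[-38,6,0,0,0,0],[-38,6,0,0,0,0],[-38,6,0,0,0,0],[-38,6,0,0,0,0]]]' | sed -n 2,4p
python3 -m creep '[[[-30,6,0,0,0,0],[-25,5,0,0,0,0],[0,0,0,0,0,0],[0,0,0,0,0,0]]]' | sed -n 2,6p
python3 - <<'E'
from m import *
c=cap('wrist','w4')
E
python3 d.py .433 .035 .04 -2
```

```text
tool_pos: [0.4205, 0.0889, 0.0838]
eef_rot: [2.257, 2.181, 0.001]
ft_force: [0.2, -0.6, -2.3]
tool_pos: [0.4298, 0.0349, 0.0845]
eef_rot: [2.26, 2.179, 0.003]
ft_force: [-0.4, 0.2, -3.7]
finger_gap: 0.0545
gripper_force: 64.2
t 10.7 p [0.4299 0.0354 0.0848] yaw -2.0 gap 54.4 F [-0.3  0.1 -3.3] grip 64.2
turn [ 0.003  0.    -0.   ] shift [-0.3  3.1 44.8]
```

View pics/w4.png

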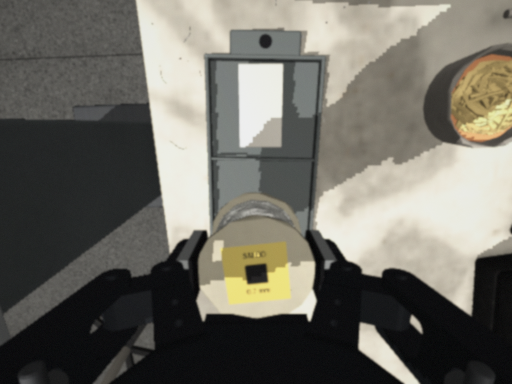

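Carton 1 lies inside the tab compartment (260,105), and the reel hangs level over the other one; the divider is at v≈157 and the tray end's corners at (207,56) and (327,57).

```bash
python3 - <<'E'
from m import *
c=ld('w4')
for q in [(207,56),(327,57),(210,157),(319,158)]: print(pt(c,*q,.012).round(4))
print(rect(near(cloud(c),.436,.112,.04,.02,.035)))
E
python3 -m creep '[[[0,3,20,0,0,0],[0,0,20,0,0,0],[0,0,0,0,0,0],[0,0,0,0,0,0]]]' | sed -n 2,2p
python3 d.py .433 .035 .0249 -2
```

```text
[0.3979 0.1484 0.012 ]
[0.4824 0.1448 0.012 ]
[0.3943 0.0776 0.012 ]
[0.4787 0.0738 0.012 ]
(array([433.8, 112.2]), array([54.9, 30.2]), 87.8, 3618, np.float64(0.0255))
tool_pos: [0.4333, 0.0358, 0.0457]
t 11.1 p [0.4333 0.0358 0.0457] yaw -1.9 gap 54.4 F [ 0.3 -0.8 -3.4] grip 64.3
turn [0.004 0.001 0.002] shift [-0.8 -0.3 20.8]
```

```bash

python3 -m creep '[[[-1.5,3,12,0,0,0],[0,0,6,0,0,0],[0,0,0,0,0,0],[0,0,0,0,0,0]]]' | sed -n 2,4p
python3 d.py .436 .034 .0249 -2
```

```text
tool_pos: [0.4374, 0.0332, 0.0284]
eef_rot: [2.257, 2.179, 0.005]
ft_force: [-0.4, -0.9, -3.0]
t 11.5 p [0.4374 0.0332 0.0284] yaw -2.0 gap 54.3 F [-0.4 -0.9 -3. ] grip 64.3
turn [ 0.006  0.001 -0.   ] shift [ 0.7 -1.4  3.5]
```

```bash

python3 -m creep '[[[0,-1,3,0,0,0],[0,0,0,0,0,0],[0,0,0,0,0,0]]]' | sed -n 2,4p
python3 d.py .436 .034 .0249 -2
```

```text
tool_pos: [0.4365, 0.0332, 0.0256]
eef_rot: [2.256, 2.178, 0.006]
ft_force: [-0.3, -0.2, -2.9]
t 11.8 p [0.4365 0.0332 0.0256] yaw -2.0 gap 54.8 F [-0.3 -0.2 -2.9] grip 64.3
turn [ 0.006  0.001 -0.   ] shift [ 0.8 -0.6  0.7]
```

```bash

python3 -m creep '[[[0,0,1,0,0,0],[0,0,0,0,0,0],[0,0,0,0,0,0]]]' | sed -n 2,4p
python3 -m creep '[[[0,0,0,0,0,0],[0,0,0,0,0,0],[0,0,0,0,0,0],[0,0,0,0,0,0]]]' 75
python3 -m creep '[[[0,0,-15,0,0,0],[0,0,-30,0,0,0],[0,0,-35,0,0,0],[0,0,-20,0,0,0],[0,0,0,0,0,0]]]' | sed -n 2,4p
python3 - <<'E'
from m import *
c=cap('scene','s2');W=cloud(c);print(rect(near(W,.436,.034,.05,.043,.055)),rect(near(W,.436,.112,.04,.02,.035)))
E
python3 d.py .33 -.1 .12 8.5 .375 -.21 .12 8.5
```

```text
tool_pos: [0.4369, 0.0332, 0.0249]
eef_rot: [2.256, 2.178, 0.006]
ft_force: [-1.1, -0.5, -0.6]
time: 12.5
tool_pos: [0.4369, 0.0332, 0.0248]
eef_rot: [2.256, 2.178, 0.006]
ft_force: [0.1, 0.1, -0.5]
finger_gap: 0.0751
gripper_force: 0.0
tool_pos: [0.4388, 0.0332, 0.1285]
eef_rot: [2.252, 2.174, 0.014]
ft_force: [0.9, -1.2, -0.0]
(array([437.2,  31.7]), array([51.8, 57.1]), 37.2, 279, np.float64(0.0487)) (array([435.4, 111.2]), array([57.1, 30.8]), 87.6, 238, np.float64(0.025))
t 13.05 p [0.4375 0.0333 0.1263] yaw -2.0 gap 75.3 F [ 0.2  0.2 -0.3] grip 0.0
turn [ 0.01   0.002 -0.183] shift [-115.9 -126.     6.3]
turn [0. 0. 0.] shift [-115.4   28.2    0. ]
```

```bash

python3 -m creep '[[[0,0,0,0.008,0,-0.09],[0,0,0,0,0,-0.09],[-29,-31,0,0,0,0],[-29,-31,0,0,0,0],[-29,-31,0,0,0,0]]]' 50 | sed -n 2,4p
python3 -m creep '[[[-29,-31,0,0,0,0],[-35,8,2,0,0,0],[-38,8,2,0,0,0],[-35,8,2,0,0,0],[0,0,0,0,0,0]]]' | sed -n 2,4p
python3 - <<'E'
from m import *
c=cap('wrist','w5');W=cloud(c);print(rect(near(W,.384,-.222,.045,.017,.028)),rect(near(W,.406,-.13,.03,.006,.016)))
g=W[(W[...,2]>.07)&(W[...,1]<-.15)&(W[...,0]>.39)];print(len(g),g.min(0) if len(g) else '')
E
python3 d.py .384 -.22 .06 8.5
```

```text
tool_pos: [0.3545, -0.0663, 0.1227]
eef_rot: [-2.05, -2.376, 0.006]
ft_force: [0.6, -0.7, 0.1]
tool_pos: [0.3693, -0.2055, 0.1166]
eef_rot: [-2.058, -2.371, 0.005]
ft_force: [0.0, 0.8, 0.3]
(array([ 382.4, -224.1]), array([30.2, 54.5]), 8.5, 1872, np.float64(0.0224)) (array([ 404.4, -130.2]), array([12.3, 39.8]), 5.7, 696, np.float64(0.0113))
29385 [ 0.39000187 -0.2976257   0.07000145]
t 14.1 p [ 0.3684 -0.2034  0.1167] yaw 8.1 gap 49.8 F [-0.   1.5 -0.1] grip 0.0
turn [-0.005 -0.002 -0.006] shift [-18.8  12.9  56.7]
```

View pics/w5.png

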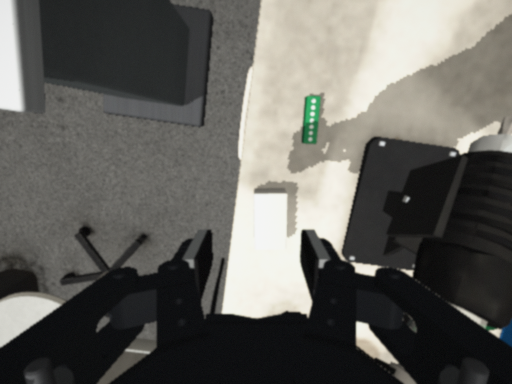

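The view shows carton 2 at (270,218) between the finger lines, the strip at (311,120), and the gun's base and body well to the right (u>345).

```bash

python3 -m creep '[[[-9,7,20,0,0,0],[-9,7,25,0,0,0],[0,0,25,0,0,0],[0,0,0,0,0,0],[0,0,0,0,0,0]]]' | sed -n 2,4p
python3 d.py .3833 -.221 .010 8.5
```

```text
tool_pos: [0.3845, -0.217, 0.0481]
eef_rot: [-2.051, -2.375, 0.004]
ft_force: [1.7, -0.5, -0.4]
t 14.6 p [ 0.3845 -0.217   0.0481] yaw 8.4 gap 50.1 F [ 1.7 -0.5 -0.4] grip 0.0
turn [-0.004 -0.001 -0.002] shift [-3.8 -1.8 38.1]
```

```bash

python3 -m creep '[[[-4,-1,15,0,0,0],[0,-0.5,15,0,0,0],[0,0,6,0,0,0],[0,0,0,0,0,0],[0,0,0,0,0,0]]]' | sed -n 2,4p
python3 -m creep '[[[0,0,1,0,0,0],[0,0,0,0,0,0]]]' | sed -n 2,4p
python3 -m creep '[[[0,0,0,0,0,0],[0,0,0,0,0,0],[0,0,0,0,0,0],[0,0,0,0,0,0],[0,0,0,0,0,0]]]' 10 40
python3 d.py .27 -.1 .08 0
```

```text
tool_pos: [0.3853, -0.2231, 0.0141]
eef_rot: [2.053, 2.376, -0.003]
ft_force: [-0.5, 0.3, 0.1]
tool_pos: [0.3852, -0.2232, 0.0127]
eef_rot: [2.054, 2.376, -0.003]
ft_force: [0.3, 0.8, -0.4]
time: 15.8
tool_pos: [0.3851, -0.2232, 0.0125]
eef_rot: [2.054, 2.376, -0.003]
ft_force: [0.3, 0.3, 4.1]
finger_gap: 0.0292
gripper_force: 40.3
t 15.8 p [ 0.3851 -0.2232  0.0125] yaw 8.3 gap 29.2 F [0.3 0.3 4.1] grip 40.3
turn [-0.001  0.002  0.145] shift [ 123.2 -115.1  -67.5]
```

```bash

python3 -m creep '[[[0,0,-20,0,0,0],[0,0,-30,0,0,0],[0,0,-30,0,0,0],[0,0,0,0,0,0.09],[0,0,0,0,0,0.09]]]' | sed -n 2,6p
python3 d.py .52 .35 .09 -2.1
```

```text
tool_pos: [0.3853, -0.2232, 0.0929]
eef_rot: [2.263, 2.177, -0.003]
ft_force: [-0.4, -0.4, -0.7]
finger_gap: 0.0292
gripper_force: 39.9
t 16.3 p [ 0.3853 -0.2232  0.0929] yaw -2.2 gap 29.2 F [-0.4 -0.4 -0.7] grip 39.9
turn [-0.     0.003 -0.002] shift [577.7 113.6   2.9]
```

```bash

python3 -m creep '[[[30,6,0,0,0,0],[41,8,0,0,0,0],[41,8,0,0,0,0],[41,8,0,0,0,0],[41,8,0,0,0,0]]]' | sed -n 2,2p
python3 -m creep '[[[41,8,0,0,0,0],[41,8,0,0,0,0],[41,8,0,0,0,0],[41,8,0,0,0,0],[41,8,0,0,0,0]]]' | sed -n 2,2p
python3 -m creep '[[[41,8,0,0,0,0],[41,8,0,0,0,0],[41,8,0,0,0,0],[30,8,0,0,0,0],[0,0,0,0,0,0]]]' | sed -n 2,2p
python3 -m creep '[[[0,0,0,0,0,0],[0,0,0,0,0,0]]]' | sed -n 2,6p
python3 - <<'E'
from m import *
c=cap('wrist','w6')
E
python3 d.py .52 .388 .06 -2.1
```

```text
tool_pos: [0.4291, -0.0286, 0.0909]
tool_pos: [0.4762, 0.1749, 0.0904]
tool_pos: [0.5139, 0.3285, 0.0893]
tool_pos: [0.5135, 0.324, 0.0902]
eef_rot: [-2.26, -2.181, 0.007]
ft_force: [0.3, 1.0, 0.2]
finger_gap: 0.0293
gripper_force: 39.8
t 18.05 p [0.5136 0.3239 0.0905] yaw -2.1 gap 28.9 F [-0.4 -0.4  0.2] grip 39.8
turn [-0.003  0.002  0.   ] shift [64.3  4.  30.5]
```

View pics/w6.png

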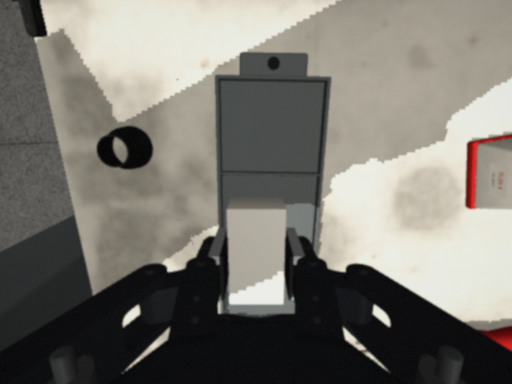

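The view shows the three-compartment tray with its tab up at (273,63), end rim corners at (217,77) and (330,78), and the first divider at v≈172 from (221,172) to (323,173).

```bash
python3 - <<'E'
from m import *
c=ld('w6')
for q in [(217,77),(330,78),(220,172),(324,173)]: print(pt(c,*q,.012).round(4))
print(rect(near(cloud(c),.411,.373,.045,.01,.04)))
E
python3 -m creep '[[[30,2,0,0,0,0],[34,3,10,0,0,0],[0,0,20,0,0,0],[0,0,0,0,0,0],[0,0,0,0,0,0]]]' | sed -n 2,2p
python3 d.py .52 .388 .0155 -2.1
```

```text
[0.4862 0.4243 0.012 ]
[0.5695 0.4207 0.012 ]
[0.4835 0.3535 0.012 ]
[0.5674 0.3498 0.012 ]
(array([410.7, 374.7]), array([31.8, 31.9]), 51.3, 1309, np.float64(0.022))
tool_pos: [0.5206, 0.3873, 0.0603]
t 18.55 p [0.5206 0.3873 0.0603] yaw -2.1 gap 29.2 F [ 0.5 -0.3 -0.9] grip 39.8
turn [-0.004  0.003  0.   ] shift [ 0.7 -0.7 44.8]
```

```bash

python3 -m creep '[[[0,2,17,0,0,0],[0,1,15,0,0,0],[0,0,7,0,0,0],[0,0,0,0,0,0],[0,0,0,0,0,0]]]' | sed -n 2,4p
python3 d.py .5235 .387 .0155 -2.1
```

```text
tool_pos: [0.5242, 0.3884, 0.022]
eef_rot: [-2.26, -2.182, 0.004]
ft_force: [-0.1, -0.4, -1.1]
t 19.05 p [0.5242 0.3884 0.022 ] yaw -2.0 gap 29.1 F [-0.1 -0.4 -1.1] grip 39.8
turn [-0.002  0.002  0.001] shift [-1.5 -0.6  6.5]
```

```bash

python3 -m creep '[[[-1,-0.5,4,0,0,0],[0,0,2,0,0,0],[0,0,0,0,0,0],[0,0,0,0,0,0]]]' | sed -n 2,4p
python3 -m creep '[[[0,0,0.5,0,0,0],[0,0,0,0,0,0],[0,0,0,0,0,0]]]' | sed -n 2,4p
python3 d.py .5235 .387 .0155 -2.1
```

```text
tool_pos: [0.5236, 0.3877, 0.0159]
eef_rot: [-2.26, -2.182, 0.004]
ft_force: [-0.9, -0.9, -0.5]
tool_pos: [0.5238, 0.3878, 0.0156]
eef_rot: [-2.26, -2.182, 0.003]
ft_force: [0.2, 0.3, 0.3]
t 19.75 p [0.5238 0.3878 0.0156] yaw -2.0 gap 28.8 F [0.2 0.3 0.3] grip 40.0
turn [-0.001  0.001  0.002] shift [-0.8 -0.3  0.1]
```

```bash

python3 -m creep '[[[0,0,0.3,0,0,0],[0,0,0,0,0,0],[0,0,0,0,0,0],[0,0,0,0,0,0]]]' 40 | sed -n 2,6p
python3 -m creep '[[[0,0,-15,0,0,0],[0,0,-30,0,0,0],[0,0,-35,0,0,0],[0,0,0,0,0,0]]]' 55| sed -n 2,3p
python3 d.py .411 .3738 .09 -2.1
```

```text
tool_pos: [0.5236, 0.3876, 0.015]
eef_rot: [-2.26, -2.182, 0.004]
ft_force: [-0.0, 0.3, -0.7]
finger_gap: 0.0399
gripper_force: 0.0
tool_pos: [0.5276, 0.3901, 0.1036]
eef_rot: [2.258, 2.18, 0.016]
t 20.55 p [0.5276 0.3901 0.1036] yaw -2.0 gap 55.0 F [-0.1  0.4  0.4] grip 0.0
turn [ 0.009 -0.006  0.002] shift [ -20.6 -116.    13.6]
```

```bash

python3 -m creep '[[[-7,-38,5,0,0,0],[-7,-38,5,0,0,0],[-6,-38,3,0,0,0],[0,0,0,0,0,0],[0,0,0,0,0,0]]]' | sed -n 2,3p
python3 - <<'E'
from m import *
c=cap('wrist','w7');W=cloud(c);print(rect(near(W,.411,.373,.045,.008,.04)),rect(near(W,.411,.373,.045,.028,.04)),rect(near(W,.52,.388,.04,.02,.035)))
E
python3 d.py .411 .3735 .04 -2.1
```

```text
tool_pos: [0.4083, 0.3718, 0.0825]
eef_rot: [2.259, 2.183, -0.003]
(array([409.4, 375.7]), array([32.7, 32. ]), 34.8, 946, np.float64(0.0216)) (array([410.1, 375. ]), array([23.6, 22.9]), 88.5, 256, np.float64(0.031)) (array([521.3, 386.2]), array([55.4, 31.4]), 87.9, 3176, np.float64(0.0251))
t 21.1 p [0.4098 0.3722 0.0833] yaw -2.0 gap 55.0 F [-0.3 -1.1  0.5] grip 0.0
turn [0.    0.    0.002] shift [ 1.3  1.1 43.3]
```

View pics/w7.png

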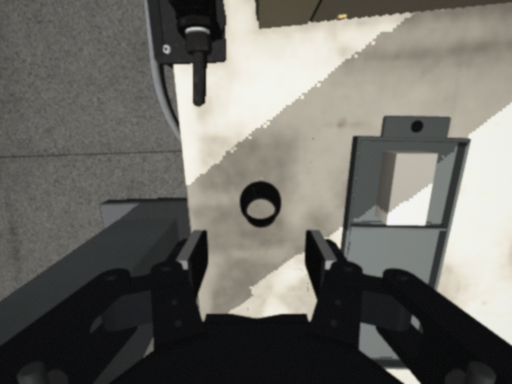

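Carton 2 lies inside the tab compartment (413,188); the loupe at (261,203) is between the fingers. Descending on the loupe.

```bash

python3 -m creep '[[[2,1,20,0,0,0],[0,0,20,0,0,0],[0,0,15,0,0,0],[0,0,0,0,0,0],[0,0,0,0,0,0]]]' | sed -n 2,3p
python3 d.py .411 .3745 .011 -2.1
```

```text
tool_pos: [0.4108, 0.3737, 0.0274]
eef_rot: [-2.26, -2.181, 0.004]
t 21.6 p [0.4108 0.3737 0.0274] yaw -2.0 gap 54.6 F [-0.2  0.1  1.3] grip 0.0
turn [-0.002  0.002  0.001] shift [ 0.8  0.2 16.4]
```

```bash

python3 -m creep '[[[1,0,10,0,0,0],[0,0,7,0,0,0],[0,0,0,0,0,0],[0,0,0,0,0,0]]]' | sed -n 2,4p
python3 -m creep '[[[0,0,0,0,0,0],[0,0,0,0,0,0],[0,0,0,0,0,0],[0,0,0,0,0,0],[0,0,0,0,0,0]]]' 20 30
python3 -m creep '[[[0,0,-5,0,0,0],[0,0,-15,0,0,0],[0,0,-25,0,0,0],[0,0,-15,0,0,0],[0,0,0,0,0,0]]]'
python3 d.py .521 .315 .07 -2.1
```

```text
tool_pos: [0.4099, 0.3745, 0.01]
eef_rot: [-2.26, -2.182, 0.005]
ft_force: [-0.1, 0.1, -0.2]
time: 22.5
tool_pos: [0.4105, 0.375, 0.0109]
eef_rot: [-2.26, -2.182, 0.002]
ft_force: [-0.1, -0.1, 3.2]
finger_gap: 0.031
gripper_force: 29.8
time: 23.0
tool_pos: [0.4125, 0.3763, 0.0742]
eef_rot: [2.259, 2.182, 0.007]
ft_force: [0.2, 0.6, -0.3]
finger_gap: 0.0307
gripper_force: 29.3
t 23.0 p [0.4125 0.3763 0.0742] yaw -2.0 gap 30.7 F [ 0.2  0.6 -0.3] grip 29.3
turn [ 0.004 -0.003  0.002] shift [-57.3 110.7   4.2]
```

Held at 31 mm. Across to the middle compartment, with a check of the hold.

```bash

python3 -m creep '[[[-19,36,0,0,0,0],[-19,37,0,0,0,0],[-19,37,0,0,0,0],[0,0,0,0,0,0],[0,0,0,0,0,0]]]' | sed -n 2,3p
python3 - <<'E'
from m import *
c=cap('wrist','w8')
E
python3 d.py .521 .315 .03 -2.1
```

```text
tool_pos: [0.5183, 0.3129, 0.069]
eef_rot: [-2.261, -2.179, 0.006]
t 23.55 p [0.5174 0.3135 0.0691] yaw -2.0 gap 30.8 F [ 0.3 -0.  -0.2] grip 29.4
turn [-0.004  0.002  0.001] shift [ 1.6  3.5 39.1]
```

View pics/w8.png

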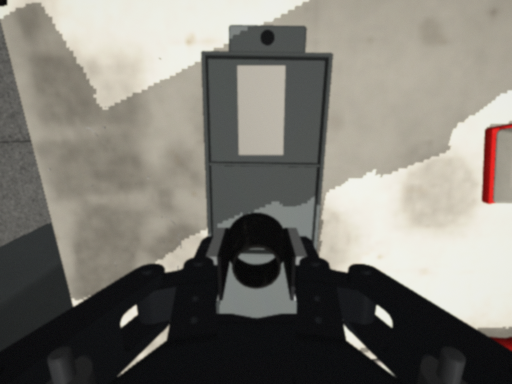

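Carton 2 sits centred in its compartment at (261,110), and the loupe hangs upright over the middle one, below the divider at v≈162.

```bash

python3 -m creep '[[[1,3,20,0,0,0],[0,0,18,0,0,0],[0,0,10,0,0,0],[0,0,0,0,0,0],[0,0,0,0,0,0]]]' | sed -n 2,3p
python3 d.py .521 .315 .014 -2.1
```

```text
tool_pos: [0.5204, 0.3151, 0.0223]
eef_rot: [-2.259, -2.183, 0.004]
t 24.05 p [0.5204 0.3151 0.0223] yaw -1.9 gap 31.0 F [ 0.4 -0.5 -0.2] grip 29.4
turn [-0.002  0.002  0.003] shift [-0.1  0.6  8.3]
```

```bash

python3 -m creep '[[[0,0,5,0,0,0],[0,0,3,0,0,0],[0,0,0,0,0,0],[0,0,0,0,0,0]]]' | sed -n 2,4p
python3 d.py .521 .315 .014 -2.1
```

```text
tool_pos: [0.5212, 0.3147, 0.0143]
eef_rot: [-2.26, -2.182, 0.003]
ft_force: [-0.4, 0.4, -0.4]
t 24.45 p [0.5212 0.3147 0.0143] yaw -2.0 gap 30.8 F [-0.4  0.4 -0.4] grip 29.4
turn [-0.002  0.001  0.002] shift [ 0.3 -0.2  0.3]
```

```bash

python3 -m creep '[[[0,0,0.5,0,0,0],[0,0,0,0,0,0],[0,0,0,0,0,0]]]' | sed -n 2,4p
python3 -m creep '[[[0,0,0,0,0,0],[0,0,0,0,0,0],[0,0,0,0,0,0],[0,0,0,0,0,0]]]' 42 | sed -n 2,6p
python3 -m creep '[[[0,0,-10,0,0,0],[0,0,-25,0,0,0],[0,0,-35,0,0,0],[0,0,-20,0,0,0],[0,0,0,0,0,0]]]' | sed -n 2,3p
python3 - <<'E'
from m import *
c=cap('wrist','w9');W=cloud(c);print(rect(near(W,.521,.315,.03,.008,.05)),rect(near(W,.521,.315,.03,.03,.05)))
E
python3 d.py .395 -.1 .1 5.5
```

```text
tool_pos: [0.5214, 0.3148, 0.014]
eef_rot: [2.26, 2.182, -0.003]
ft_force: [-0.8, -0.3, 0.1]
tool_pos: [0.5211, 0.3147, 0.0136]
eef_rot: [-2.26, -2.182, 0.004]
ft_force: [-0.7, 1.0, 0.2]
finger_gap: 0.0421
gripper_force: 0.0
tool_pos: [0.5243, 0.3163, 0.1093]
eef_rot: [2.258, 2.18, 0.011]
(array([519.7, 315.5]), array([32.4, 32.6]), 89.5, 803, np.float64(0.0235)) (array([519.4, 315. ]), array([23.4, 22.5]), 87.3, 225, np.float64(0.0337))
t 25.7 p [0.523  0.3157 0.1067] yaw -2.0 gap 42.2 F [ 0.3 -1.3 -1.1] grip 0.0
turn [ 0.003 -0.001 -0.131] shift [-401.5 -167.3    6.7]
```

Loupe stands upright on the middle floor (top ~35 mm, narrow ring centred). On to the strip.

```bash

python3 -m creep '[[[0,0,0,0,0,-0.065],[0,0,0,0,0,-0.066],[-40,-16.5,0,0,0,0],[-40,-16.5,0,0,0,0],[-40,-16.5,0,0,0,0]]]' 34 | sed -n 2,2p
python3 -m creep '[[[-40,-16.5,0,0,0,0],[-40,-16.5,0,0,0,0],[-40,-16.5,0,0,0,0],[-40,-16.5,0,0,0,0],[-40,-16.5,2,0,0,0]]]' | sed -n 2,2p
python3 -m creep '[[[-40,-16.5,2,0,0,0],[-40,-16.5,2,0,0,0],[0,0,0,0,0,0],[0,0,0,0,0,0]]]' | sed -n 2,2p
python3 - <<'E'
from m import *
c=cap('wrist','w10');W=cloud(c);print(rect(near(W,.4055,-.13,.035,.006,.016)))
E
python3 d.py .4055 -.1305 .05 5.5
```

```text
tool_pos: [0.4817, 0.1893, 0.1017]
tool_pos: [0.4189, -0.0176, 0.101]
tool_pos: [0.3941, -0.0995, 0.0971]
(array([ 404.5, -130. ]), array([11.9, 40.2]), 5.9, 596, np.float64(0.0113))
t 27.15 p [ 0.3946 -0.0987  0.0974] yaw 5.4 gap 33.7 F [ 0.1 -0.5 -0.1] grip 0.0
turn [-0.004 -0.    -0.001] shift [-32.7   7.8  47.4]
```

```bash

python3 -m creep '[[[-16,4,15,0,0,0],[-16,4,17,0,0,0],[0,0,15,0,0,0],[0,0,15,0,0,0],[0,0,0,0,0,0]]]' | sed -n 2,3p
python3 -m creep '[[[0,0,0,0,0,0],[0,0,0,0,0,0]]]' | sed -n 2,3p
python3 d.py .4055 -.130 .011 5.7
```

```text
tool_pos: [0.4045, -0.1277, 0.0337]
eef_rot: [-2.105, -2.324, 0.006]
tool_pos: [0.4071, -0.1298, 0.0373]
eef_rot: [2.11, 2.327, -0.003]
t 27.85 p [ 0.4071 -0.1298  0.0373] yaw 5.6 gap 34.1 F [-0.3 -0.1  0.1] grip 0.0
turn [-0.001  0.002 -0.002] shift [-0.1 -1.6 26.3]
```

```bash

python3 -m creep '[[[0,-1.5,13,0,0,0],[0,0,9,0,0,0],[0,0,3,0,0,0],[0,0,0,0,0,0],[0,0,0,0,0,0]]]' | sed -n 2,4p
python3 d.py .4055 -.130 .011 5.7
```

```text
tool_pos: [0.4046, -0.1305, 0.0113]
eef_rot: [-2.112, -2.325, 0.004]
ft_force: [-0.6, 0.1, -0.3]
t 28.35 p [ 0.4046 -0.1305  0.0113] yaw 5.5 gap 34.0 F [-0.6  0.1 -0.3] grip 0.0
turn [-0.002  0.001 -0.004] shift [0.4 0.9 0.3]
```

```bash

python3 -m creep '[[[0,0,0,0,0,0],[0,0,0,0,0,0],[0,0,0,0,0,0],[0,0,0,0,0,0],[0,0,0,0,0,0]]]' 2 40
python3 -m creep '[[[0,0,-10,0,0,0],[0,0,-25,0,0,0],[0,0,-35,0,0,0],[0,0,0,0,0,0.065],[0,0,0,0,0,0.068]]]'
python3 d.py .5184 .243 .08 -2.1
```

```text
time: 28.85
tool_pos: [0.4052, -0.1308, 0.012]
eef_rot: [2.112, 2.325, -0.003]
ft_force: [0.3, -0.7, 2.8]
finger_gap: 0.0104
gripper_force: 42.3
time: 29.35
tool_pos: [0.4059, -0.1309, 0.0836]
eef_rot: [2.263, 2.175, -0.002]
ft_force: [-0.9, -0.4, -0.6]
finger_gap: 0.0107
gripper_force: 41.9
t 29.35 p [ 0.4059 -0.1309  0.0836] yaw -2.3 gap 10.7 F [-0.9 -0.4 -0.6] grip 41.9
turn [ 0.001  0.003 -0.003] shift [377.8  98.7   3.6]
```

```bash

python3 -m creep '[[[30,8,-3,0,0,0],[40,10,-3,0,0,0],[40,10.5,0,0,0,0],[40,10.5,0,0,0,0],[40,10.5,0,0,0,0]]]' | sed -n 2,2p
python3 -m creep '[[[40,10.5,0,0,0,0],[40,10.5,0,0,0,0],[40,10.5,0,0,0,0],[38,10,0,0,0,0],[30,8,0,0,0,0]]]' | sed -n 2,2p
python3 -m creep '[[[0,0,0,0,0,0],[0,0,0,0,0,0]]]' | sed -n 2,6p
python3 - <<'E'
from m import *
c=cap('wrist','w11')
E
python3 d.py .5184 .243 .04 -2.1
```

```text
tool_pos: [0.4615, 0.0593, 0.0876]
tool_pos: [0.5178, 0.246, 0.0869]
tool_pos: [0.5173, 0.244, 0.0866]
eef_rot: [-2.26, -2.181, 0.006]
ft_force: [0.0, -0.2, 0.2]
finger_gap: 0.0101
gripper_force: 41.9
t 30.6 p [0.5172 0.2432 0.0866] yaw -2.1 gap 10.6 F [ 0.6  0.  -0.3] grip 41.9
turn [-0.003  0.003 -0.   ] shift [-0.1  1.2 46.6]
```

View pics/w11.png

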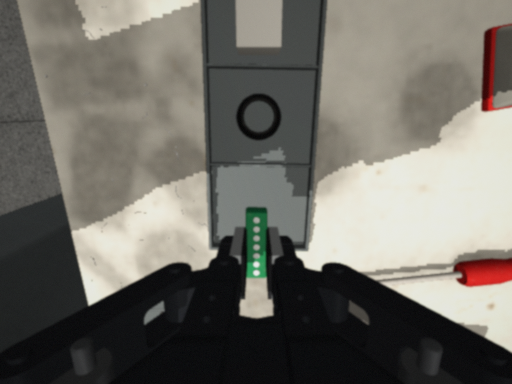

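The loupe (259,117) and carton stand properly in their compartments, and the strip hangs level over the far one (divider v≈163, end rim v≈245).

```bash
python3 - <<'E'
from m import *
c=ld('w11')
for q in [(208,163),(315,164),(213,246),(308,247)]: print(pt(c,*q,.012).round(4))
E
python3 -m creep '[[[0,1,20,0,0,0],[0,0,20,0,0,0],[0,0,15,0,0,0],[0,0,0,0,0,0],[0,0,0,0,0,0]]]' | sed -n 2,3p
python3 d.py .5184 .243 .0152 -2.1
```

```text
[0.4789 0.2815 0.012 ]
[0.5631 0.2779 0.012 ]
[0.4774 0.2101 0.012 ]
[0.5588 0.2065 0.012 ]
tool_pos: [0.5183, 0.2427, 0.0317]
eef_rot: [-2.263, -2.178, 0.005]
t 31.1 p [0.5183 0.2427 0.0317] yaw -2.2 gap 10.7 F [-0.  -0.7 -0.6] grip 41.9
turn [-0.003  0.002 -0.001] shift [ 0.3  0.1 16.5]
```

Compartment centre reads (0.519, 0.244), which agrees. Lowering.

```bash

python3 -m creep '[[[0,0,9,0,0,0],[0,0,6,0,0,0],[0,0,0,0,0,0],[0,0,0,0,0,0]]]' | sed -n 2,4p
python3 d.py .5184 .243 .0152 -2.1
```

```text
tool_pos: [0.5185, 0.2436, 0.0166]
eef_rot: [-2.262, -2.18, 0.004]
ft_force: [0.4, 0.4, -0.2]
t 31.5 p [0.5185 0.2436 0.0166] yaw -2.1 gap 10.2 F [ 0.4  0.4 -0.2] grip 41.9
turn [-0.002  0.002 -0.   ] shift [-0.6 -0.1  1.4]
```

```bash

python3 -m creep '[[[0,0,1.5,0,0,0],[0,0,0,0,0,0],[0,0,0,0,0,0]]]' | sed -n 2,4p
python3 -m creep '[[[0,0,0,0,0,0],[0,0,0,0,0,0],[0,0,0,0,0,0],[0,0,0,0,0,0]]]' 26 | sed -n 2,6p
python3 -m creep '[[[0,0,-15,0,0,0],[0,0,-25,0,0,0],[0,0,-35,0,0,0],[-10,-30,-20,0,0,0],[0,0,0,0,0,0]]]' | sed -n 2,3p
python3 -m creep '[[[-20,-40,-10,0,0,0],[-20,-40,-10,0,0,0],[-20,-40,-10,0,0,0],[0,0,0,0,0,0],[0,0,0,0,0,0]]]' | sed -n 2,3p
python3 - <<'E'
from m import *
c=cap('scene','s3');W=cloud(c)
for a in [(.5184,.243,.04,.009,.02),(.521,.315,.03,.015,.05),(.523,.387,.04,.02,.035),(.436,.033,.05,.043,.055),(.436,.112,.04,.02,.035),(.594,.113,.05,.03,.04)]: 
  p=near(W,*a)
  if len(p)>3: print(rect(p))
im=c['pixels'][:,:,::-1];cv2.imwrite('pics/fin.png',cv2.resize(im[180:320,120:340],None,fx=3.5,fy=3.5,interpolation=cv2.INTER_CUBIC))
E
```

```text
tool_pos: [0.5187, 0.2436, 0.0154]
eef_rot: [-2.262, -2.18, 0.003]
ft_force: [0.4, -0.6, -0.3]
tool_pos: [0.5187, 0.2436, 0.0153]
eef_rot: [-2.262, -2.18, 0.003]
ft_force: [0.5, 0.1, 0.3]
finger_gap: 0.0261
gripper_force: 0.0
tool_pos: [0.4888, 0.2352, 0.1157]
eef_rot: [2.26, 2.179, 0.005]
tool_pos: [0.3666, 0.1793, 0.1414]
eef_rot: [2.262, 2.179, 0.0]
(array([505.8, 243.8]), array([74.8, 54.1]), 85.5, 132, np.float64(0.0129))
(array([519.1, 315. ]), array([29.5, 30.7]), 27.4, 165, np.float64(0.0247))
(array([523. , 386.4]), array([54.8, 32.3]), 87.2, 345, np.float64(0.025))
(array([432.4,  22.8]), array([ 5.6, 41.2]), 31.9, 21, np.float64(0.0489))
(array([435.6, 113.1]), array([54.4, 32.3]), 87.1, 226, np.float64(0.0251))
(array([589.6, 111.9]), array([50.9, 62.6]), 14.5, 74, np.float64(0.0314))
```

View pics/fin.png

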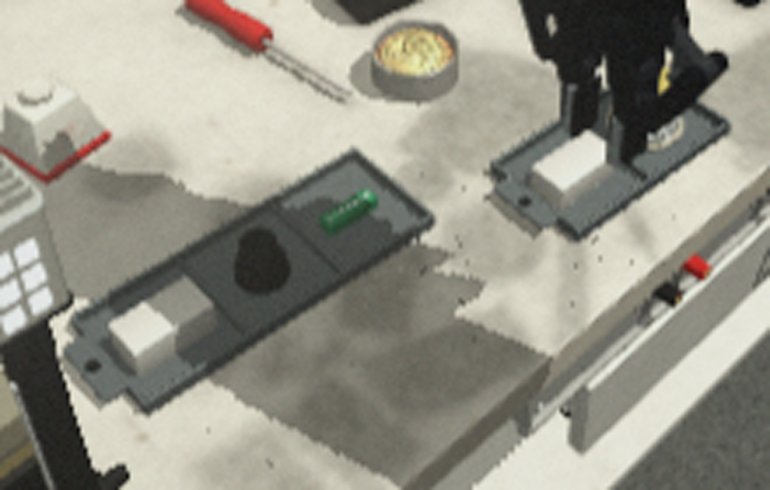

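The final picture shows a carton, the loupe and the strip in tray three at (160,320), (262,262) and (350,210). Tray two holds its carton at (570,170) and the reel at (665,110), partly hidden by the raised gripper, and the tin and flux dispenser have not moved. Handing in.

```bash
python3 -m creep '[[[0,0,0,0,0,0],[0,0,0,0,0,0]]]' | head -2; python3 -c "
from rig import env
print(env.job_done())"
```

```text
time: 33.45
tool_pos: [0.3672, 0.1796, 0.1403]
the job is handed in; nothing more can be done
None
```

Both repair kits are made up as asked and the job is handed in after about 33 s; by the pictures, every part lies right way up in its compartment and the tin and flux dispenser look unmoved, but no verdict came back.

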